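# Find the cartridge with the steel plunger and present it for rinsing

### The arm

A 7-joint arm with a two-finger parallel gripper is mounted at the origin on the work surface. World frame = base frame: x ahead of the robot, y to its left, z up, the work surface at z = 0. Lengths are in m, angles in rad, forces in N, time in s.
With the tool pointing down it reaches from about 0.4 to 0.85 m from the base axis. Payload 10.4 kg.
Tool frame: the origin (TCP) lies on the centre line of the jaws, within the pads' length; the fingertips stand 25 mm ahead of it and the grasp point (between the pads) lies 6 mm ahead of it; z points along the fingers, y is the line along which they close (so a half turn about z gives the same grasp; the last joint's range is limited). The gripper opens to 87 mm and grips with 3 to 60 N. Pads are 19 mm wide; open, the fingers measure 117 mm over their backs; the gripper's body (75 mm by 190 mm) begins 51 mm behind the grasp point.
Start: joints at [1.155, 0.332, -0.065, 1.46, 0.022, 1.35, -0.088], TCP at [0.239, -0.577, 0.248] pointing down, gripper open.
Joint ranges: [-2.6, 2.6], [-0.5, 2.12], [-1.47, 1.34], [0.16, 2.42], [-1.27, 4.41], [0.06, 2.06], [-2.6, 2.6]. Speed limits (rad/s): [2.22, 2.22, 2.79, 2.79, 3.14, 3.14, 3.14].

### API

Orientations are given as a rotation vector (axis times angle).
In Python, from bench import bot gives the robot as it stands. The module is installed in compiled form; this text tells all that it offers.
- The arm moves only by the shell command python3 -m inch 'ROWS' [FORCE]. ROWS is JSON, a list of rows, each a list of 7 numbers: the closure, from -1 (fully open) to 1 (shut), then the shift along the tool's x, y, z in mm, then the turn, a rotation vector about the tool's x, y, z in rad. A call has 1 to 10 rows; each row shifts and turns the commanded pose from where the row before left it, along the tool's axes as they then stand; what a row does not reach is not made up. A row lasts 1/8 s, in which the tool goes at most 62.5 mm and 10.7 degrees, less where a joint would pass 70% of its speed; a pose out of reach is approached as far as the arm can. A call with a gripper value outside its range is refused whole. The fingers move at their own pace and stop on an object; FORCE is the grip in N (left out, the last holds). Time passes only in rows, so rows that do not move let the fingers close. It gives the time, the measured TCP pose, the force, the opening and the grip force at its end, in the units of the state.
- bot.state(): the state, without advancing time (a new reading comes with each control period).
- bot.grab_frame(name): name is "scene" or "top"; returns (picture, depth): 420x560x3 uint8, red, green, blue; 420x560 float32, m along the optical axis (not along the pixel's ray), 0 where there is no reading.
- bot.camera_info(name): a dict with "fovy" (degrees; the focal length in pixels is half the picture's height over the tangent of half this angle, whatever the lens; pixels are square), "cx", "cy" (the principal point, pixels), "R" (3x3) and "t" (3): a world point X has camera coordinates R X + t. Camera axes: x right, y down, z forward; pixel columns grow to the right and rows downward; lengths in m; the calibration is good to about 2 mm. A picture is of the moment at which its call begins. camera_info takes no time and is no camera call.
- bot.finish_job(): hands the job in; it is judged then, once.
The state is a dict: "t": time; "qpos": joint angles; "qd": joint speeds; "joint_torque": joint torques, N m; "position": TCP position; "tcp_rot": TCP orientation; "force": force on the tool from outside, world axes, zero at the start; "wrist_torque": the same for the moment, N m; "gripper_width": finger opening in m; "grasp_force": force on a finger pad.
Only numpy, scipy, OpenCV 4.12 (cv2) and the standard library are available. Lean on these libraries where they do the work, as an engineer would, in place of code of your own. Each camera call takes 0.05 s, during which the arm holds its last target. There are 200 camera calls.

### The job

First press the red nozzle cap of the cleaner bottle fully down briefly and let it spring back up, to squirt cleaner into the steel dish. Then weigh the two look-alike solenoid cartridges in the yellow tray in your grip: lift the orange-topped one clear of the tray, stand it back upright in the tray and let go, then lift the green-topped one clear. Finish while holding the heavier of the two still and upright, a few centimetres above the middle of the dish and touching nothing but the gripper, with the lighter one standing in the tray; tip neither over and leave the other things on the bench alone.

Things in the scene. Friction and masses are not known exactly. Their poses are not given: they have to be found in the camera images.
- cap_top (a point): centre of the flat top of the red nozzle cap (36 mm diameter disc, 16 mm thick) of the white and blue cleaner bottle, 144 mm above the bench when up; x points along the nozzle, towards the dish, z up. The bottle is 68 mm in diameter, fixed to the bench on a 90 mm round foot
- cap (a joint): how far the nozzle cap is pressed: 0 m up (rest) to 0.008 m fully down; it is sprung, about 2 N to start it and 6 N fully down, and rises by itself when let go
- bottle: the fixed cleaner bottle under the cap; origin at the centre of its underside on the bench, z up, x along the nozzle
- dish_middle (a point): middle of the inner floor of the round steel dish in front of the nozzle, 4 mm above the bench; the dish is 112 mm across, rim 12 mm high, fixed to the bench, 140 to 160 mm from the bottle's axis
- dish: the fixed steel dish; origin at the centre of its underside on the bench
- tray: open shallow yellow parts tray, fixed: 130 mm along its x, 240 mm along its y, 18 mm high, walls 4 mm, floor 4 mm thick. Origin at the centre of its underside on the bench, z up. One cartridge stands in the +y half and one in the -y half, some 100 mm or more apart along y
- orange_mid (a point): centre (30 mm above the underside) of a closed solenoid cartridge: upright black cylinder, 46 mm diameter, 60 mm tall, orange top and orange band round its top 10 mm; z up its axis. Loose in the tray, in either half. A hidden plunger inside has 2 mm of play. Either cartridge may be the one with the steel plunger (300 to 440 g in all); the other has a plastic one (120 to 180 g in all)
- green_mid (a point): centre (30 mm above the underside) of a closed solenoid cartridge: upright black cylinder, 46 mm diameter, 60 mm tall, green top and green band round its top 10 mm; z up its axis. Loose in the tray, in either half. A hidden plunger inside has 2 mm of play. Either cartridge may be the one with the steel plunger (300 to 440 g in all); the other has a plastic one (120 to 180 g in all)
- bracket: bystander, leave it where it is: green printed angle bracket, 50 x 50 mm, 41 mm high, origin at the centre of its underside
- bearing: bystander, leave it where it is: steel ball bearing ring lying flat, 47 mm outside, 14 mm high, origin at the centre of its underside
- screwdriver: bystander, leave it where it is: screwdriver lying on the bench along its x axis, handle to -x

How it is judged:
On the way, in this order (a step that is already met when the one before it is completed fails the run):
1. the nozzle cap is pressed down (at least 6 of its 8 mm) (value of joint cap above 0.006 m), for 0.05 s.
2. the cap is let up again, both cartridges still standing in the tray (value of joint cap below 0.001 m and z of orange_mid in the frame of tray between 0.03 and 0.038 m and angle between each of orange_mid, green_mid's own z axis and vertical below 0.15 rad and x of orange_mid in the frame of tray between -0.065 and 0.065 m and y of orange_mid in the frame of tray between -0.12 and 0.12 m and contact force between each of orange, green and the fingers below 0.1 N and contact force between each of orange, green and tray above 0.8 N and z of green_mid in the frame of tray between 0.03 and 0.038 m and x of green_mid in the frame of tray between -0.065 and 0.065 m and y of green_mid in the frame of tray between -0.12 and 0.12 m), for 0.1 s.
3. the orange-topped cartridge is held clear of the tray (its underside over the 18 mm rim), the green one standing in it (z of orange_mid in the frame of tray above 0.055 m and contact force between orange and the fingers above 0.5 N and contact force between orange and tray below 0.1 N and z of green_mid in the frame of tray between 0.03 and 0.038 m and angle between green_mid's own z axis and vertical below 0.15 rad and x of green_mid in the frame of tray between -0.065 and 0.065 m and y of green_mid in the frame of tray between -0.12 and 0.12 m and contact force between green and the fingers below 0.1 N and contact force between green and tray above 0.8 N), for 0.2 s.
4. the orange-topped cartridge stands upright in the tray again, let go (z of orange_mid in the frame of tray between 0.03 and 0.038 m and angle between each of orange_mid, green_mid's own z axis and vertical below 0.15 rad and x of orange_mid in the frame of tray between -0.065 and 0.065 m and y of orange_mid in the frame of tray between -0.12 and 0.12 m and contact force between each of orange, green and the fingers below 0.1 N and contact force between each of orange, green and tray above 0.8 N and z of green_mid in the frame of tray between 0.03 and 0.038 m and x of green_mid in the frame of tray between -0.065 and 0.065 m and y of green_mid in the frame of tray between -0.12 and 0.12 m), for 0.2 s.
5. the green-topped cartridge is held clear of the tray, the orange one standing in it (z of green_mid in the frame of tray above 0.055 m and contact force between green and the fingers above 0.5 N and contact force between green and tray below 0.1 N and z of orange_mid in the frame of tray between 0.03 and 0.038 m and angle between orange_mid's own z axis and vertical below 0.15 rad and x of orange_mid in the frame of tray between -0.065 and 0.065 m and y of orange_mid in the frame of tray between -0.12 and 0.12 m and contact force between orange and the fingers below 0.1 N and contact force between orange and tray above 0.8 N), for 0.2 s.
At the end, for the whole second after the job is handed in: the heavier cartridge held by the fingers, still, upright within 0.25 rad, within 40 mm of the dish middle horizontally, its underside 15 to 120 mm above the dish floor, touching neither dish nor bottle; the lighter one (under 2.4 N) standing upright in the tray, untouched; the cap up (((horizontal distance between orange_mid and dish_middle below 0.04 m and height (world z) of orange_mid between 0.049 and 0.154 m and angle between orange_mid's own z axis and vertical below 0.25 rad and linear speed of each of orange, green below 0.03 m/s and contact force between orange and the fingers above 1 N and contact force between orange and dish below 0.1 N and contact force between orange and bottle below 0.1 N and (z of green_mid in the frame of tray between 0.03 and 0.038 m and angle between green_mid's own z axis and vertical below 0.15 rad and x of green_mid in the frame of tray between -0.065 and 0.065 m and y of green_mid in the frame of tray between -0.12 and 0.12 m and contact force between green and the fingers below 0.1 N and contact force between green and tray above 0.8 N) and contact force between green and tray below 2.4 N and value of joint cap below 0.001 m) or (horizontal distance between green_mid and dish_middle below 0.04 m and height (world z) of green_mid between 0.049 and 0.154 m and angle between green_mid's own z axis and vertical below 0.25 rad and linear speed of each of green, orange below 0.03 m/s and contact force between green and the fingers above 1 N and contact force between green and dish below 0.1 N and contact force between green and bottle below 0.1 N and (z of orange_mid in the frame of tray between 0.03 and 0.038 m and angle between orange_mid's own z axis and vertical below 0.15 rad and x of orange_mid in the frame of tray between -0.065 and 0.065 m and y of orange_mid in the frame of tray between -0.12 and 0.12 m and contact force between orange and the fingers below 0.1 N and contact force between orange and tray above 0.8 N) and contact force between orange and tray below 2.4 N and value of joint cap below 0.001 m))); the arm keeps its last pose, push and grip.
It fails at once if a bystander is moved more than 30 mm (distance of any of bracket, bearing, screwdriver from where it was at the start of the episode above 0.03 m).
It fails at once if a cartridge is tipped over (angle between any of orange_mid, green_mid's own z axis and vertical above 0.7 rad).
It also fails if it takes over 72 s, if anything falls off the work surface, if the arm or the gripper's body presses on something with over 40 N, if the wrist force passes 120 N, or if a joint passes its speed limit or range.

## Working session

There is one attempt and no reset: what is moved stays moved. The work goes in short steps, Python scripts to look and compute and a shell command to move; the robot and the scene stay as the last step left them, time stands still between calls to the robot, and variables do not carry over. Pictures are saved under pics/ and viewed, at most 10 in all, crops included, and the job is handed in when it is done.

```bash
mkdir -p pics; python3 - <<'E'
from bench import bot
import cv2,numpy as np
for n in("top","scene"):
    p,d=bot.grab_frame(n); cv2.imwrite(f"pics/{n}0.png",p[:,:,::-1]); np.savez(f"{n}0.npz",p=p,d=d)
    c=bot.camera_info(n); print(n,c)
print(bot.state())
E
```

```text
top {'fovy': 48.62670474048516, 'cx': 278.2353774345612, 'cy': 213.34444793302606, 'R': array([[-0.01877457, -0.99925694, -0.03366117],
       [-0.98041606,  0.02500098, -0.19534407],
       [ 0.19604048,  0.02933445, -0.98015694]]), 't': array([0.03367048, 0.62651103, 0.93610964])}
scene {'fovy': 46.392325737104684, 'cx': 276.8579002914054, 'cy': 219.5921833526796, 'R': array([[ 0.52870319,  0.84862902,  0.01736987],
       [ 0.65275738, -0.39342239, -0.64739989],
       [-0.54256864,  0.3536207 , -0.76195254]]), 't': array([-0.32444103, -0.34090698,  1.5314285 ])}
{'t': 0.1, 'qpos': array([ 1.15536964,  0.33280778, -0.06472316,  1.46086775,  0.02160356,
        1.34989232, -0.08848294]), 'qd': array([-0.00046234, -0.00144257,  0.00058038, -0.00203579, -0.0017993 ,
       -0.00057871,  0.00066358]), 'joint_torque': array([ 6.91263795e-04, -6.24550366e+01,  2.38218892e-02, -3.90720284e+01,
       -6.15136279e-02,  3.64460098e-02,  5.46123999e-05]), 'position': array([ 0.23913865, -0.57709636,  0.24682912]), 'tcp_rot': array([-3.07995122e+00, -6.12939407e-01,  4.74742217e-04]), 'force': array([0.10199137, 0.19762596, 0.09135122]), 'wrist_torque': array([ 0.01795466, -0.07247792,  0.04786273]), 'grasp_force': 0.0, 'gripper_width': 0.08722952892685756}
```

View pics/top0.png

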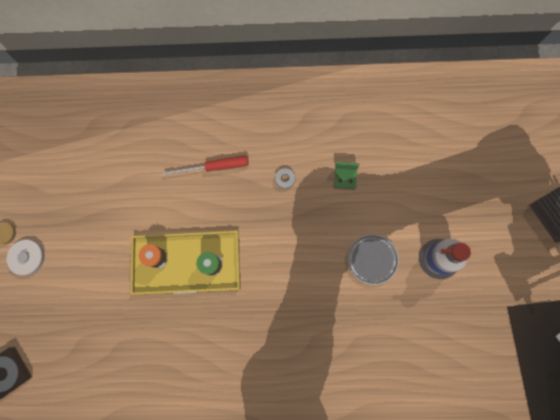

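View pics/scene0.png

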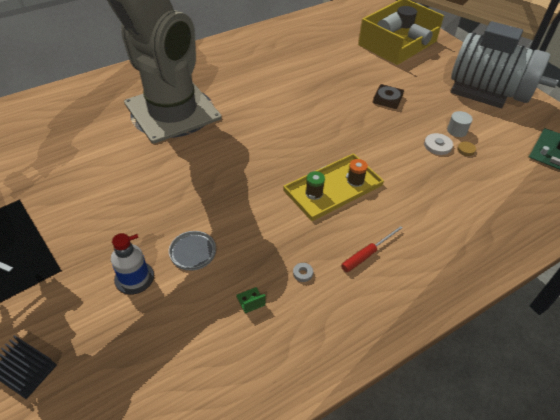

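The top view shows orange at (150,255), green at (208,263), the tray around (186,263), the dish at (373,261), and the red cap at (461,252) with its nozzle pointing left. The scene view shows the cap at (122,241), dish (192,250), green (315,178) and orange (358,166).

```bash
cat > h.py <<'E'
from bench import bot
import cv2,numpy as np
def cam(n):
    c=bot.camera_info(n); return c,210/np.tan(np.radians(c["fovy"]/2))
def ray(n,uv,z):
    c,f=cam(n); R,t=np.array(c["R"]),np.array(c["t"]); o=-R.T@t
    d=R.T@np.array([(uv[0]-c["cx"])/f,(uv[1]-c["cy"])/f,1]); return o+d*(z-o[2])/d[2]
def mask(p,h0,h1,s,v,box):
    h=cv2.cvtColor(p,cv2.COLOR_RGB2HSV); H=h[...,0].astype(int)
    m=((H>=h0)&(H<=h1) if h0<=h1 else (H>=h0)|(H<=h1))&(h[...,1]>=s)&(h[...,2]>=v)
    o=np.zeros(m.shape,np.uint8);x0,y0,x1,y1=box;o[y0:y1,x0:x1]=m[y0:y1,x0:x1];return o
def cloud(n,d,m):
    c,f=cam(n); v,u=np.nonzero((m>0)&(d>0)); z=d[v,u]
    P=np.stack([(u-c["cx"])/f*z,(v-c["cy"])/f*z,z],1)
    return (P-np.array(c["t"]))@np.array(c["R"])
def big(m):
    k=max(cv2.findContours(m,cv2.RETR_EXTERNAL,cv2.CHAIN_APPROX_NONE)[0],key=cv2.contourArea); return k
E
python3 - <<'E'
from h import *
B={"top":dict(orange=(5,16,150,120,(125,235,175,275)),green=(45,85,90,60,(190,240,230,285)),cap=(172,6,130,50,(435,235,480,275)),tray=(20,32,130,70,(115,215,255,310))),
"scene":dict(orange=(5,16,150,120,(340,150,375,185)),green=(45,85,90,60,(300,165,330,200)),cap=(172,6,130,50,(100,225,145,258)),tray=(20,32,130,70,(270,140,400,225)))}
for n in B:
    z=np.load(n+"0.npz");p,d=z["p"],z["d"]
    for k,b in B[n].items():
        m=mask(p,*b);C=cloud(n,d,m);c=big(m);r=cv2.minEnclosingCircle(c)
        print(n,k,m.sum(),"circ",np.round(r[0],1),round(r[1],1),"zpct",np.percentile(C[:,2],[5,50,90]).round(3))
        zt=np.percentile(C[:,2],95); T=C[C[:,2]>zt-.005]
        print("   top cloud mean",T.mean(0).round(4),"ext",T.min(0).round(3),T.max(0).round(3))
        if k=="tray":
            q=cv2.minAreaRect(c); P=np.array([ray(n,x,.018)[:2] for x in cv2.boxPoints(q)]);print(P.round(4),P.mean(0))
    cv2.imwrite(f"pics/{n}_z.png",cv2.resize((p[215:310,115:485] if n=="top" else p[130:300,90:400])[:,:,::-1],None,fx=2.1,fy=2.1,interpolation=cv2.INTER_CUBIC))
z=np.load("top0.npz")
g=cv2.cvtColor(z["p"],cv2.COLOR_RGB2GRAY)
c=cv2.HoughCircles(g[230:295,340:410],cv2.HOUGH_GRADIENT,1,30,param1=80,param2=15,minRadius=20,maxRadius=28)
print(c); 
for q in c[0]: print(ray("top",q[:2]+[340,230],.012))
print("hand",ray("top",(373,260.5),.012),ray("scene",(192,249),.012))
E
```

```text
top orange 322 circ [149.6 254.7] 11.4 zpct [0.058 0.062 0.064]
   top cloud mean [0.5441 0.2954 0.0628] ext [0.522 0.273 0.06 ] [0.567 0.319 0.068]
top green 283 circ [207.5 262.7] 10.8 zpct [0.059 0.062 0.065]
   top cloud mean [0.5242 0.171  0.0628] ext [0.503 0.149 0.06 ] [0.547 0.194 0.067]
top cap 271 circ [455.6 252. ] 13.7 zpct [0.139 0.143 0.145]
   top cloud mean [ 0.5281 -0.3297  0.1431] ext [ 0.513 -0.347  0.14 ] [ 0.544 -0.301  0.147]
top tray 5175 circ [184. 262.] 61.4 zpct [-0.001  0.003  0.014]
   top cloud mean [0.5351 0.2351 0.0162] ext [0.464 0.11  0.012] [0.599 0.353 0.023]
[[0.5944 0.3591]
 [0.5995 0.1129]
 [0.4691 0.1074]
 [0.4634 0.3474]] [0.53162855 0.2317237 ]
scene orange 157 circ [358.3 164.9] 8.8 zpct [0.061 0.065 0.067]
   top cloud mean [0.5434 0.2944 0.0654] ext [0.52  0.272 0.063] [0.567 0.319 0.069]
scene green 174 circ [315.4 178. ] 8.6 zpct [0.059 0.065 0.067]
   top cloud mean [0.5249 0.1698 0.0653] ext [0.501 0.148 0.063] [0.547 0.193 0.069]
scene cap 263 circ [124.9 239.8] 13.0 zpct [0.133 0.144 0.146]
   top cloud mean [ 0.5294 -0.3331  0.1448] ext [ 0.511 -0.35   0.142] [ 0.545 -0.311  0.149]
scene tray 2702 circ [333. 183.] 50.1 zpct [0.002 0.006 0.018]
   top cloud mean [0.5361 0.2206 0.0197] ext [0.46  0.107 0.015] [0.599 0.354 0.063]
[[0.4663 0.1057]
 [0.4482 0.4031]
 [0.6034 0.3475]
 [0.6085 0.0745]] [0.53159822 0.2326706 ]
[[[31.5 29.5 25.1]]]
[ 0.52842165 -0.18197585  0.012     ]
hand [ 0.52615291 -0.18512614  0.012     ] [ 0.52936027 -0.18629826  0.012     ]
```

View pics/top_z.png

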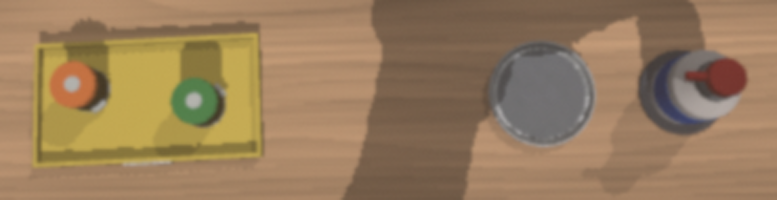

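```bash
python3 -m inch '[[1,0,0,0,0,0,-0.168],[1,0,0,0,0,0,-0.168],[1,0,0,0,0,0,-0.168],[1,0,0,0,0,0,-0.168],[1,0,0,0,0,0,-0.168],[1,0,0,0,0,0,-0.168],[1,0,0,0,0,0,-0.168],[1,0,0,0,0,0,0]]' 20
cat > st.py <<'E'
import sys
from h import *
from scipy.spatial.transform import Rotation as Ro
s=bot.state();R=Ro.from_rotvec(s["tcp_rot"]).as_matrix()
g=np.array([float(a) for a in sys.argv[1:4]])
print("t",round(s["t"],2),"pos",s["position"].round(4),"tool-shift mm to goal",(R.T@(g-s["position"])*1e3).round(1))
Rt=np.array([[0,1,0],[1,0,0],[0,0,-1.]])
print("turn",Ro.from_matrix(R.T@Rt).as_rotvec().round(3),"F",s["force"].round(2),"w",round(s["gripper_width"],4),"gf",round(s["grasp_force"],1))
E
python3 st.py .528 -.331 .248
```

```text
t: 1.1
position: [0.2391, -0.5773, 0.2471]
tcp_rot: [-2.225, -2.217, -0.001]
force: [0.2, -0.7, 0.4]
gripper_width: 0.0147
grasp_force: 0.0
t 1.1 pos [ 0.2391 -0.5773  0.2471] tool-shift mm to goal [247.2 288.2  -0.8]
turn [-0.    -0.001 -0.003] F [ 0.21 -0.67  0.36] w 0.0147 gf 0.0
```

```bash
python3 -m inch '[[1,31,36,0,0,0,0],[1,31,36,0,0,0,0],[1,31,36,0,0,0,0],[1,31,36,0,0,0,0],[1,31,36,0,0,0,0],[1,31,36,0,0,0,0],[1,31,36,0,0,0,0],[1,30,36,0,0,0,0],[1,0,0,0,0,0,0],[1,0,0,0,0,0,0]]' >/dev/null
python3 st.py .528 -.331 .175
```

```text
t 2.35 pos [ 0.5273 -0.3314  0.2473] tool-shift mm to goal [ 0.4  0.7 72.3]
turn [-0.001  0.    -0.005] F [-0.06 -0.4  -0.33] w 0.0005 gf 0.0
```

```bash
python3 -m inch '[[1,0,1,30,0,0,0],[1,0,0,30,0,0,0],[1,0,0,12,0,0,0],[1,0,0,0,0,0,0],[1,0,0,0,0,0,0],[1,0,0,4,0,0,0],[1,0,0,4,0,0,0],[1,0,0,0,0,0,0]]'
python3 st.py .528 -.331 .161
```

```text
t: 3.35
position: [0.529, -0.3311, 0.1678]
tcp_rot: [2.223, 2.219, 0.0]
force: [-0.1, -0.4, 2.8]
gripper_width: 0.0003
grasp_force: 1.3
t 3.35 pos [ 0.529  -0.3311  0.1678] tool-shift mm to goal [ 0.1 -1.   6.8]
turn [ 0.001  0.001 -0.002] F [-0.08 -0.4   2.78] w 0.0003 gf 1.3
```

```bash
python3 -m inch '[[1,0,0,4,0,0,0],[1,0,0,3,0,0,0],[1,0,0,1,0,0,0],[1,0,0,0,0,0,0],[1,0,0,0,0,0,0]]'
```

```text
t: 3.98
position: [0.5291, -0.3312, 0.1614]
tcp_rot: [2.223, 2.218, 0.0]
force: [-5.6, 2.3, 15.7]
gripper_width: 0.0004
grasp_force: 7.9
```

```bash
python3 -m inch '[[1,0,0,-10,0,0,0],[1,0,0,-30,0,0,0],[1,0,0,-40,0,0,0],[1,50,0,0,0,0,0],[-1,55,0,0,0,0,0],[-1,55,0,0,0,0,0],[-1,55,0,0,0,0,0],[-1,55,0,0,0,0,0],[-1,55,0,0,0,0,0],[-1,0,0,0,0,0,0]]' >/dev/null; python3 st.py .544 .295 .2
```

```text
t 5.22 pos [ 0.5288 -0.0008  0.2395] tool-shift mm to goal [295.7  16.9  39.9]
turn [-0.    -0.001  0.006] F [ 1.2  -0.79 -0.64] w 0.0523 gf 0.0
```

```bash
python3 -m inch '[[-1,50,3,0,0,0,0],[-1,50,3,0,0,0,0],[-1,50,3,0,0,0,0],[-1,50,3,20,0,0,0],[-1,50,3,20,0,0,0],[-1,45,2,0,0,0,0],[-1,0,0,0,0,0,0],[-1,0,0,0,0,0,0],[-1,0,0,0,0,0,0]]' >/dev/null; python3 st.py .544 .295 .052
python3 - <<'E'
from h import *
for n,bo,bg,bc in(("top",(125,235,175,275),(190,240,230,285),(435,235,480,275)),("scene",(340,150,375,185),(300,165,330,200),(100,225,145,258))):
    p,d=bot.grab_frame(n); cv2.imwrite(f"pics/{n}1.png",p[:,:,::-1])
    for k,b in(("o",(5,16,150,90,bo)),("g",(45,85,90,60,bg)),("cap",(172,6,130,50,bc))):
        m=mask(p,*b);C=cloud(n,d,m)
        if len(C): print(n,k,m.sum(),np.median(C,0).round(4),np.percentile(C[:,2],90))
E
```

```text
t 6.35 pos [0.5477 0.2871 0.1994] tool-shift mm to goal [  8.1  -3.8 147.4]
turn [ 0.     0.001 -0.004] F [-0.16  0.28  0.45] w 0.087 gf 0.0
top o 320 [0.5433 0.2938 0.0622] 0.06458039929214163
top g 286 [0.5236 0.17   0.0625] 0.06489741139515341
top cap 310 [ 0.5285 -0.3284  0.1424] 0.14474686092129943
scene o 186 [0.5473 0.2919 0.0643] 0.06755099957188385
scene g 178 [0.5281 0.1673 0.0646] 0.06701298614627302
scene cap 280 [ 0.5316 -0.3311  0.1435] 0.14619581568251397
```

View pics/scene1.png

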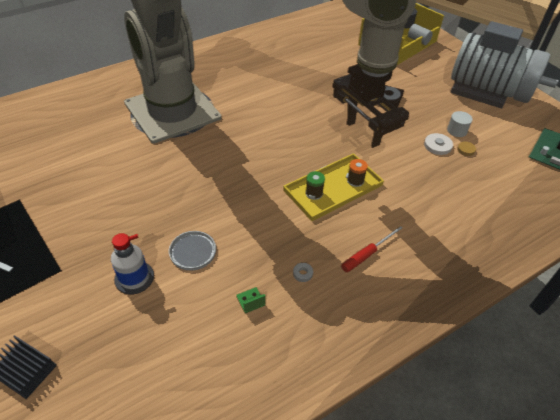

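The cap is back up at (122,241). Both cartridges are still standing, and the open gripper is above orange at (358,168). I'll descend now.

```bash
python3 -m inch '[[-1,7,-4,30,0,0,0],[-1,0,0,40,0,0,0],[-1,0,0,40,0,0,0],[-1,0,0,25,0,0,0],[-1,0,0,13,0,0,0],[-1,0,0,0,0,0,0],[-1,0,0,0,0,0,0]]' 25 >/dev/null; python3 st.py .544 .295 .051
```

```text
t 7.33 pos [0.5437 0.2963 0.0528] tool-shift mm to goal [-1.3  0.3  1.8]
turn [ 0.002 -0.001 -0.002] F [ 0.25  0.11 -0.56] w 0.087 gf 0.0
```

```bash
python3 -m inch '[[0,-2,0,2,0,0,0],[0,0,0,0,0,0,0],[1,0,0,0,0,0,0],[1,0,0,0,0,0,0],[1,0,0,0,0,0,0],[1,0,0,0,0,0,0],[1,0,0,0,0,0,0],[1,0,0,0,0,0,0]]' 25 ; python3 st.py .544 .295 .051
```

```text
t: 8.32
position: [0.543, 0.294, 0.0496]
tcp_rot: [2.223, 2.219, 0.0]
force: [0.8, 0.2, 0.0]
gripper_width: 0.0446
grasp_force: 25.0
t 8.32 pos [0.543  0.294  0.0496] tool-shift mm to goal [ 1.   1.  -1.4]
turn [ 0.     0.    -0.002] F [0.77 0.22 0.02] w 0.0446 gf 25.0
```

```bash
python3 -m inch '[[1,0,0,-8,0,0,0],[1,0,0,-16,0,0,0],[1,0,0,-16,0,0,0],[1,0,0,-10,0,0,0],[1,0,0,0,0,0,0],[1,0,0,0,0,0,0],[1,0,0,0,0,0,0],[1,0,0,0,0,0,0],[1,0,0,0,0,0,0],[1,0,0,0,0,0,0]]' >/dev/null; python3 st.py .544 .295 .051
python3 -m inch '[[1,0,0,0,0,0,0],[1,0,0,0,0,0,0]]'; python3 -m inch '[[1,0,0,0,0,0,0],[1,0,0,0,0,0,0]]'
python3 - <<'E'
from h import *
p,d=bot.grab_frame("scene"); cv2.imwrite("pics/s2.png",cv2.resize(p[60:260,230:460],None,fx=3,fy=3)[:,:,::-1])
E
```

```text
t 9.57 pos [0.5429 0.294  0.0994] tool-shift mm to goal [ 1.   1.1 48.4]
turn [-0.     0.    -0.002] F [-0.77  0.41 -2.77] w 0.0452 gf 25.0
t: 9.82
position: [0.543, 0.294, 0.0996]
tcp_rot: [2.224, 2.219, 0.0]
force: [-0.2, -0.1, -3.8]
gripper_width: 0.045
grasp_force: 25.0
t: 10.07
position: [0.543, 0.294, 0.0995]
tcp_rot: [2.224, 2.219, 0.0]
force: [-0.3, -0.0, -3.4]
gripper_width: 0.0452
grasp_force: 25.0
```

View pics/s2.png

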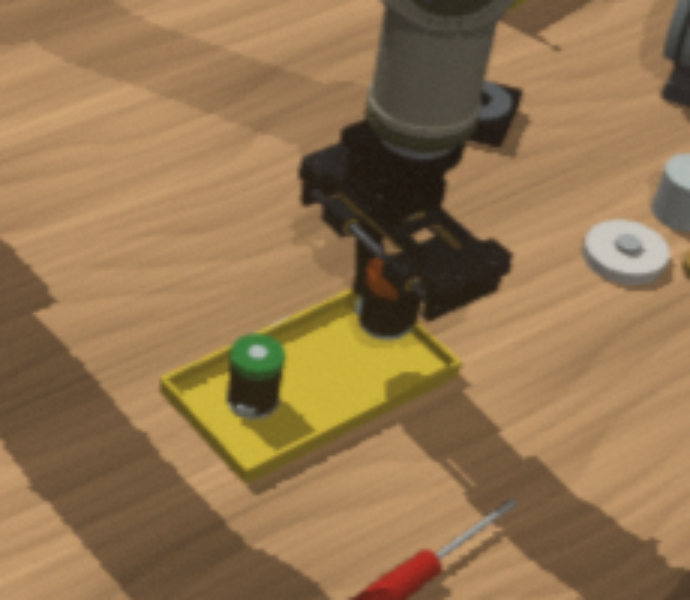

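Orange hangs clear of the tray and reads about 3.4 N. The green cartridge at (255,375) in the crop is untouched. Next I'll set orange back down.

```bash
python3 -m inch '[[1,0,0,16,0,0,0],[1,0,0,16,0,0,0],[1,0,0,10,0,0,0],[1,0,0,6,0,0,0],[1,0,0,1,0,0,0],[1,0,0,0,0,0,0],[1,0,0,0,0,0,0],[1,0,0,0,0,0,0]]'; python3 st.py .544 .295 .051
```

```text
t: 11.12
position: [0.5432, 0.2941, 0.0508]
tcp_rot: [2.224, 2.219, 0.001]
force: [-0.4, -0.5, -3.2]
gripper_width: 0.0448
grasp_force: 25.0
t 11.12 pos [0.5432 0.2941 0.0508] tool-shift mm to goal [ 0.9  0.8 -0.2]
turn [ 0.001 -0.    -0.002] F [-0.43 -0.49 -3.23] w 0.0448 gf 25.0
```

```bash
python3 -m inch '[[1,0,0,1,0,0,0],[1,0,0,1,0,0,0],[1,0,0,0,0,0,0]]'; python3 -m inch '[[0,0,0,0,0,0,0],[-1,0,0,0,0,0,0],[-1,0,0,0,0,0,0],[-1,0,0,0,0,0,0],[-1,0,0,0,0,0,0],[-1,0,0,-10,0,0,0],[-1,0,0,-20,0,0,0],[-1,0,0,-40,0,0,0],[-1,0,0,-40,0,0,0],[-1,0,0,0,0,0,0]]'>/dev/null; python3 st.py .524 .170 .051
python3 - <<'E'
from h import *
for n,bo,bg in(("top",(125,235,175,275),(190,240,230,285)),("scene",(340,150,375,185),(300,165,330,200))):
    p,d=bot.grab_frame(n); cv2.imwrite(f"pics/{n}3.png",p[:,:,::-1])
    for k,b in(("o",(5,16,150,90,bo)),("g",(45,85,90,60,bg))):
        m=mask(p,*b);C=cloud(n,d,m)
        if len(C): print(n,k,m.sum(),np.median(C,0).round(4),np.percentile(C[:,2],90))
E
```

```text
t: 11.5
position: [0.5431, 0.2941, 0.0495]
tcp_rot: [2.223, 2.219, 0.0]
force: [-4.1, -3.5, 6.3]
gripper_width: 0.0449
grasp_force: 25.0
t 12.75 pos [0.5445 0.2955 0.1637] tool-shift mm to goal [-125.9  -21.   112.1]
turn [ 0.006 -0.003 -0.002] F [-0.71  0.32 -0.3 ] w 0.0868 gf 0.0
top o 289 [0.5417 0.2917 0.0623] 0.06466232517203023
top g 285 [0.5236 0.1702 0.0625] 0.06495838392043604
scene o 186 [0.5467 0.2916 0.0645] 0.06701209660662187
scene g 177 [0.5284 0.1677 0.0645] 0.06703767154534163
```

View pics/scene3.png

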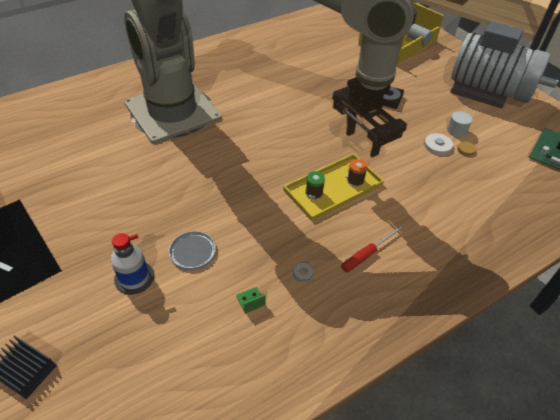

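Orange is standing again at (358,168), let go and upright, with green at (315,180). Green is next.

```bash
python3 -m inch '[[-1,-42,-7,0,0,0,0],[-1,-42,-7,0,0,0,0],[-1,-41,-6,0,0,0,0],[-1,0,0,0,0,0,0],[-1,0,0,40,0,0,0],[-1,0,0,40,0,0,0],[-1,0,0,20,0,0,0],[-1,0,0,12,0,0,0],[-1,0,0,0,0,0,0],[-1,0,0,0,0,0,0]]' >/dev/null; python3 st.py .524 .170 .051
```

```text
t 14.1 pos [0.5235 0.1695 0.0477] tool-shift mm to goal [ 0.5  0.5 -3.3]
turn [ 0.002 -0.    -0.002] F [0.67 0.51 0.06] w 0.0869 gf 0.0
```

```bash
python3 -m inch '[[0,0,0,-2,0,0,0],[0,0,0,0,0,0,0],[1,0,0,0,0,0,0],[1,0,0,0,0,0,0],[1,0,0,0,0,0,0],[1,0,0,0,0,0,0],[1,0,0,0,0,0,0],[1,0,0,0,0,0,0]]' 25; python3 -m inch '[[1,0,0,-8,0,0,0],[1,0,0,-16,0,0,0],[1,0,0,-16,0,0,0],[1,0,0,-10,0,0,0],[1,0,0,0,0,0,0],[1,0,0,0,0,0,0],[1,0,0,0,0,0,0],[1,0,0,0,0,0,0]]' ; python3 -m inch '[[1,0,0,0,0,0,0],[1,0,0,0,0,0,0]]'; python3 -m inch '[[1,0,0,0,0,0,0],[1,0,0,0,0,0,0]]'
```

```text
t: 15.1
position: [0.5228, 0.169, 0.0485]
tcp_rot: [2.223, 2.219, 0.0]
force: [0.9, 0.3, -0.0]
gripper_width: 0.0461
grasp_force: 25.0
t: 16.1
position: [0.5225, 0.169, 0.0981]
tcp_rot: [-2.223, -2.219, 0.001]
force: [0.4, 0.6, -1.3]
gripper_width: 0.0457
grasp_force: 25.0
t: 16.35
position: [0.5227, 0.169, 0.0985]
tcp_rot: [2.224, 2.219, -0.0]
force: [-0.3, 0.4, -0.6]
gripper_width: 0.0458
grasp_force: 25.0
t: 16.6
position: [0.5228, 0.169, 0.0986]
tcp_rot: [2.224, 2.219, 0.0]
force: [0.5, -0.1, -1.0]
gripper_width: 0.0461
grasp_force: 25.0
```

Green reads about 1 N against orange's 3.4 N, so orange is the heavier one. I'll put green back.

```bash
python3 -m inch '[[1,0,0,16,0,0,0],[1,0,0,16,0,0,0],[1,0,0,10,0,0,0],[1,0,0,6,0,0,0],[1,0,0,1,0,0,0],[1,0,0,1,0,0,0],[1,0,0,0,0,0,0],[1,0,0,0,0,0,0]]'; python3 -m inch '[[1,0,0,1,0,0,0],[1,0,0,0,0,0,0]]'
```

```text
t: 17.6
position: [0.5229, 0.169, 0.0488]
tcp_rot: [2.223, 2.219, 0.001]
force: [-0.4, 0.0, -1.8]
gripper_width: 0.046
grasp_force: 25.0
t: 17.85
position: [0.523, 0.1691, 0.0485]
tcp_rot: [2.223, 2.219, 0.0]
force: [-3.4, -1.7, 8.9]
gripper_width: 0.0461
grasp_force: 25.0
```

```bash
python3 -m inch '[[0,0,0,0,0,0,0],[-1,0,0,0,0,0,0],[-1,0,0,0,0,0,0],[-1,0,0,0,0,0,0],[-1,0,0,0,0,0,0],[-1,0,0,-10,0,0,0],[-1,0,0,-20,0,0,0],[-1,0,0,-40,0,0,0],[-1,0,0,-40,0,0,0],[-1,0,0,0,0,0,0]]'>/dev/null
python3 -m inch '[[-1,40,6,0,0,0,0],[-1,40,6,0,0,0,0],[-1,44,8,0,0,0,0],[-1,0,0,0,0,0,0],[-1,0,0,0,0,0,0]]'>/dev/null; python3 st.py .5435 .2945 .051
python3 - <<'E'
from h import *
for n,bo,bg in(("top",(125,235,175,275),(190,240,230,285)),("scene",(340,150,375,185),(300,165,330,200))):
    p,d=bot.grab_frame(n)
    for k,b in(("o",(5,16,150,90,bo)),("g",(45,85,90,60,bg))):
        m=mask(p,*b);C=cloud(n,d,m)
        if len(C): print(n,k,m.sum(),np.median(C,0).round(4),np.percentile(C[:,2],90))
E
```

```text
t 19.73 pos [0.5429 0.2926 0.1574] tool-shift mm to goal [  2.    0.7 106.4]
turn [-0.     0.001 -0.002] F [-0.33 -0.59 -0.49] w 0.087 gf 0.0
top o 239 [0.5412 0.2878 0.0622] 0.06474996112721493
top g 287 [0.5235 0.1701 0.0626] 0.06494881287149296
scene o 185 [0.5475 0.2917 0.0642] 0.06685108974123447
scene g 173 [0.5275 0.1674 0.0645] 0.06691485818878033
```

Green is standing where it was. I'll regrasp orange.

```bash
python3 -m inch '[[-1,2,0,40,0,0,0],[-1,0,0,40,0,0,0],[-1,0,0,18,0,0,0],[-1,0,0,8,0,0,0],[-1,0,0,0,0,0,0],[-1,0,0,0,0,0,0]]' >/dev/null; python3 -m inch '[[0,0,0,0,0,0,0],[0,0,0,0,0,0,0],[1,0,0,0,0,0,0],[1,0,0,0,0,0,0],[1,0,0,0,0,0,0],[1,0,0,0,0,0,0],[1,0,0,0,0,0,0],[1,0,0,0,0,0,0]]' 30; python3 -m inch '[[1,0,0,-8,0,0,0],[1,0,0,-16,0,0,0],[1,0,0,-30,0,0,0],[1,0,0,-40,0,0,0],[1,0,0,-20,0,0,0],[1,0,0,0,0,0,0],[1,0,0,0,0,0,0],[1,0,0,0,0,0,0]]'>/dev/null; python3 st.py .528 -.184 .115
```

```text
t: 21.58
position: [0.543, 0.295, 0.0515]
tcp_rot: [2.224, 2.219, 0.0]
force: [0.4, -0.1, -0.3]
gripper_width: 0.0448
grasp_force: 30.0
t 22.57 pos [0.5424 0.2945 0.1639] tool-shift mm to goal [-478.5  -13.4   49.5]
turn [-0.002  0.001 -0.002] F [ 0.11  0.8  -3.04] w 0.0447 gf 30.0
```

```bash
python3 -m inch '[[1,-20,0,0,0,0,0],[1,-30,-1,0,0,0,0],[1,-40,-1,0,0,0,0],[1,-40,-1,0,0,0,0],[1,-40,-2,0,0,0,0],[1,-40,-1,0,0,0,0],[1,-40,-1,0,0,0,0],[1,-40,-1,0,0,0,0],[1,-40,-1,0,0,0,0],[1,-40,-1,0,0,0,0]]'>/dev/null; python3 -m inch '[[1,-40,-1,0,0,0,0],[1,-30,-1,0,0,0,0],[1,-20,-1,0,0,0,0],[1,-15,-1,0,0,0,0],[1,0,0,0,0,0,0],[1,0,0,0,0,0,0],[1,0,0,0,0,0,0]]'>/dev/null;python3 st.py .528 -.184 .115
```

```text
t 24.7 pos [ 0.5283 -0.1788  0.1656] tool-shift mm to goal [-5.2 -0.3 50.6]
turn [ 0. -0. -0.] F [ 0.35  0.16 -3.01] w 0.0451 gf 30.0
```

```bash
python3 -m inch '[[1,-3,0,15,0,0,0],[1,-2,0,15,0,0,0],[1,0,0,12,0,0,0],[1,0,0,8,0,0,0],[1,0,0,0,0,0,0],[1,0,0,0,0,0,0],[1,0,0,0,0,0,0],[1,0,0,0,0,0,0]]'>/dev/null;python3 st.py .528 -.184 .115
python3 - <<'E'
from h import *
p,d=bot.grab_frame("scene"); cv2.imwrite("pics/s5.png",p[:,:,::-1])
E
```

```text
t 25.7 pos [ 0.5282 -0.1851  0.1159] tool-shift mm to goal [ 1.1 -0.2  0.9]
turn [ 0.001  0.    -0.002] F [ 0.43 -0.66 -3.45] w 0.045 gf 30.0
```

View pics/s5.png

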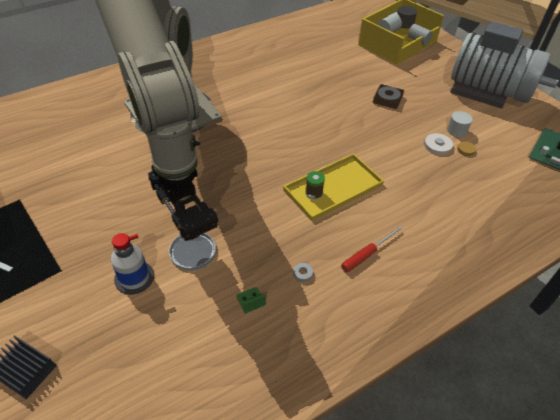

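The gripper holds orange above the dish at (192,235), clear of the bottle. Green stands in the tray at (315,182) and the bystanders are where they were.

```bash
python3 -c "
from bench import bot
print(bot.finish_job())"
```

```text
the job is handed in; nothing more can be done
None
```

I handed the job in with the orange cartridge, the heavier one (about 3.4 N against 1 N for green), held upright about 65 mm above the dish; before that I pressed the cap and it sprang back, and green is standing in the tray — the judge gave no verdict.

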